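# Slide the candlestick home

### The arm

A 7-joint arm with a two-finger parallel gripper is mounted at the origin on the work surface. World frame = base frame: x ahead of the robot, y to its left, z up, the work surface at z = 0. Lengths are in m, angles in rad, forces in N, time in s.
With the tool pointing down it reaches from about 0.4 to 0.875 m from the base axis. Payload 19.3 kg.
Tool frame: the origin (TCP) lies where the fingers leave the gripper's body, on its centre line; the fingertips stand bot.tip_reach ahead of it and the grasp point (between the pads) lies 54 mm ahead of it (bot.tip_reach is the distance from the TCP to the fingertips, in m); z points along the fingers, y is the line along which they close (so a half turn about z gives the same grasp; the last joint's range is limited). The gripper opens to 85 mm and grips with 20 to 120 N. Pads are 22 mm wide; open, the fingers measure 114 mm over their backs; the gripper's body (76 mm by 85 mm) begins 54 mm behind the grasp point. The pads swing forward as they close: fully open they stand 13 mm farther back than shut.
Start: joints at [1.147, 0.521, -0.036, 1.599, 0.021, 1.021, -0.113], TCP at [0.217, -0.586, 0.304] pointing down, gripper open.
Joint ranges: [-2.91, 2.91], [-0.3, 2.13], [-1.5, 1.42], [0.17, 2.43], [-1.26, 4.41], [0.16, 1.93], [-2.52, 2.52]. Speed limits (rad/s): [1.89, 1.89, 2.39, 2.39, 3.01, 3.01, 3.01].

### API

Orientations are given as [roll, pitch, yaw] about the fixed x, y, z axes, in that order (R = Rz(yaw) Ry(pitch) Rx(roll)).
In Python, from workcell import bot gives the robot as it stands. The module is installed in compiled form; this text tells all that it offers.
- The arm moves only by the shell command python3 -m jog 'ROWS' [FORCE]. ROWS is JSON, a list that holds one entry, the list of rows, each a list of 7 numbers: the shift along the tool's x, y, z in mm, then the turn, a rotation vector about the tool's x, y, z in rad, then the opening, from 0 (shut) to 1 (fully open). In form: [[[tx, ty, tz, wx, wy, wz, fingers], ...]]. A call has 1 to 5 rows; each row shifts and turns the commanded pose from where the row before left it, along the tool's axes as they then stand; what a row does not reach is not made up. A row lasts 1/10 s, in which the tool goes at most 50 mm and 8.59 degrees, less where a joint would pass 70% of its speed; a pose out of reach is approached as far as the arm can. A call is refused whole if a number of a shift passes 50 or a number of a turn 0.15, either way. A call with a gripper value outside its range is refused whole. The fingers move at their own pace and stop on an object; FORCE is the grip in N (left out, the last holds). Time passes only in rows, so rows that do not move let the fingers close. It gives the time, the measured TCP pose, the force, the opening and the grip force at its end, in the units of the state.
- bot.observe(): the state, without advancing time (a new reading comes with each control period).
- bot.grab_frame(name): name is "scene" or "top" or "wrist"; returns a dict with "img" (384x512x3 uint8, red, green, blue), "intrinsics" (3x3 intrinsics, pixels), "k1" (the pictures are not rectified: a ray, as slopes to the right and down, at radius r is drawn at 1 + k1 r^2 times it, then the intrinsics apply), "R" (3x3) and "t" (3): a world point X has camera coordinates R X + t; the wrist camera has in their place "tool_from_camera" (4x4, takes a point from camera to tool coordinates, whose origin is the TCP and whose axes are the flange's). Camera axes: x right, y down, z forward; pixel columns grow to the right and rows downward; lengths in m; the calibration is good to about 2 mm. A picture is of the moment at which its call begins: read the wrist's pose just before it. There is no depth.
- bot.job_done(): hands the job in; it is judged then, once.
Trained networks look in a picture, given as the dict that the camera call returned (one of the last four; its "shot" number tells which), for a name from the list of things; names that differ only in an ending like _2 or _b are one class to them, and where a whole thing is asked for, a point or a joint stands for the part that bears it (a point fixed in the world has none). Each returns a list of dicts, best first, with "conf" (0 to 1); they miss things now and then, are a little off and sometimes report something else, mostly with a low value. They report only what shows in the picture. A call takes as long as a camera call.
- bot.trace(query, picture): "region" (384x512 bool, what is visible of it).
- bot.spot_point(query, picture): "xyz" ([x, y, z] in m, in world coordinates, good to about 4 mm: a listed point, or the origin of a listed thing).
The state is a dict: "clock": time; "qpos": joint angles; "qd": joint speeds; "joint_efforts": joint torques, N m; "position": TCP position; "tool_rot": TCP orientation; "force": force on the tool from outside, world axes, zero at the start; "moment": the same for the moment, N m; "grip_width": finger opening in m; "finger_force": force on a finger pad.
Only numpy, scipy, OpenCV 4.12 (cv2) and the standard library are available. Lean on these libraries where they do the work, as an engineer would, in place of code of your own. Each camera call takes 0.05 s, during which the arm holds its last target. There are 200 camera calls.

### The job

Slide the candlestick that stands out on the desk into the empty bay of the low wooden rack, until its foot is fully home against the bay's back board. Push it steadily with the fingers low down on its foot, so that it stays upright and on the desk all the way; do not tip, lift or carry it. Leave the other candlestick, the pen cup, the book and the phone alone.

Things in the scene. Friction and masses are not known exactly. Their poses are not given: they have to be found in the camera images.
- candlestick: To slide: brass candlestick with white candle, one rigid piece, 300 mm tall, 0.5-0.8 kg: round foot 90 mm across with vertical side 32 mm high, narrowing above to a stem 18 mm across; cup 42 mm across at 182-198 mm height, candle 22 mm across above. Origin: centre of the foot's underside, z up. Slides with 2-6 N at the foot; may tip if pushed above 60 mm.
- parked: The other candlestick, of the same make and size, already standing in one of the rack's two bays; not to be disturbed. Origin at the centre of its foot's underside.
- rack: Low light-wood rack fixed to the desk, 45 mm high, 296 mm wide, of 12 mm boards, no floor: a back board and three side boards make two bays, each 130 mm wide, 85 mm deep, open in front (robot side) and above. x axis: from front to back; y along the back board. Origin on the desk midway between the bay centres (y = +-71 mm), 47 mm before the back board's face, 38 mm behind the side boards' front ends.
- pad: Flat grey felt disc, 72 mm across, 1 mm thin (no obstacle), in the centre of the empty bay. Origin at its centre on the desk, axes as the rack's: x towards the back board, whose face is 47 mm beyond the origin; the side boards' faces are 65 mm to either side. A foot fully home is centred 2 mm past it in x.
- pen_cup: Bystander: dark steel pen cup, 76 mm across, 95 mm high, with pens to 160 mm, on the left part of the desk. Origin at the centre of its underside.
- book: Bystander: dark red closed book lying flat, 215 x 150 x 36 mm, on the right part of the desk. Origin at the centre of its underside.
- phone: Bystander: black phone lying flat, 150 x 74 x 9 mm, on the left part of the desk. Origin at the centre of its underside.

How it is judged:
By the outcome, as a careful person would: the job done as asked, in the order asked, and still so for the second after the job is handed in, with the robot touching nothing.
It also fails if it takes over 54 s, if anything falls off the work surface, if the arm or the gripper's body presses on something with over 40 N, if the wrist force passes 120 N, or if a joint passes its speed limit or range.

## Working session

There is one attempt and no reset: what is moved stays moved. The work goes in short steps, Python scripts to look and compute and a shell command to move; the robot and the scene stay as the last step left them, time stands still between calls to the robot, and variables do not carry over. Pictures are saved under pics/ and viewed, at most 10 in all, crops included, and the job is handed in when it is done.

```bash
mkdir -p pics
python3 - <<'E'
from workcell import bot
import cv2,numpy as np
s=bot.observe();print(s['clock'],s['position'],s['tool_rot'],s['grip_width'],bot.tip_reach)
fs={}
for n in("scene","top"):
    f=bot.grab_frame(n);fs[n]=f
    for q in("candlestick","parked","rack","pad","pen_cup","book","phone"):
        print(n,q,[(np.round(r['xyz'],3).tolist(),round(r['conf'],2)) for r in bot.spot_point(q,f)][:3])
cv2.imwrite('pics/a.png',cv2.cvtColor(np.vstack([fs["scene"]["img"],fs["top"]["img"]]),cv2.COLOR_RGB2BGR)[:, :])
im=cv2.imread('pics/a.png');cv2.imwrite('pics/a.png',cv2.resize(np.hstack([im[:384],im[384:]]),(800,300)))
E
```

```text
0.0 [ 0.21641646 -0.58605625  0.30331017] [-3.14041721e+00  9.22572500e-05  3.53780357e-01] 0.08542523321167425 0.0726
scene candlestick []
scene parked [([0.674, -0.136, 0.001], 0.97)]
scene rack [([0.674, -0.061, -0.001], 0.96)]
scene pad [([0.674, 0.006, 0.0], 0.59)]
scene pen_cup [([0.513, 0.363, -0.005], 0.62), ([0.518, -0.41, 0.002], 0.45)]
scene book [([0.517, -0.41, 0.003], 0.58)]
scene phone [([0.275, 0.392, -0.002], 0.77)]
top candlestick [([0.472, -0.044, 0.0], 0.79)]
top parked [([0.668, -0.139, -0.001], 0.97)]
top rack [([0.675, -0.067, 0.003], 0.94)]
top pad [([0.667, -0.14, 0.001], 0.7), ([0.676, 0.004, 0.004], 0.6)]
top pen_cup [([0.518, 0.366, 0.003], 0.9), ([0.668, -0.142, -0.002], 0.19)]
top book [([0.52, -0.408, -0.002], 0.85)]
top phone [([0.274, 0.389, -0.003], 0.93)]
```

View pics/a.png

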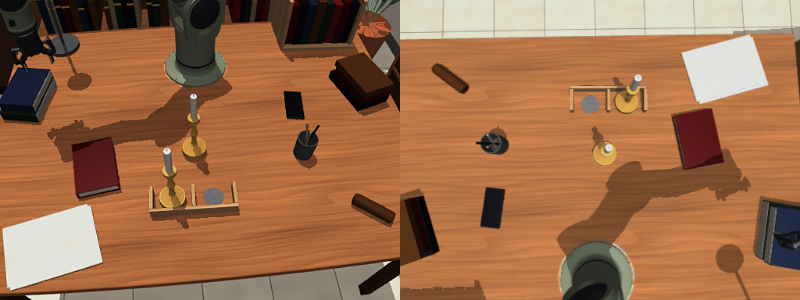

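The candlestick is at about (0.472, -0.044): px (605,152) in the top half, (194,145) in the scene half. The empty bay with its pad is on the robot's left, at about (0.675, 0.005), px (590,103) and (213,197). I'll come in behind the foot with the fingers part open and the tool leaning back, so the gripper body stays clear of the stem.

```bash
for i in 1 2; do python3 -m jog '[[[24,-30,0,0,0,0,0.45],[24,-30,0,0,0,0,0.45],[24,-30,0,0,0,0,0.45],[24,-30,0,0,0,0,0.45],[24,-30,0,0,0,0,0.45]]]'; done
cat > h.py <<'E'
from workcell import bot
import cv2,numpy as np
def look(qs,cam="top"):
    f=bot.grab_frame(cam)
    for q in qs: print(cam,q,[(np.round(r['xyz'],4).tolist(),round(r['conf'],2)) for r in bot.spot_point(q,f)][:2])
    return f
def w2t(d):  # world shift (mm) -> tool axes
    from scipy.spatial.transform import Rotation as R
    return R.from_euler('xyz',bot.observe()['tool_rot']).inv().apply(d)
def ground(f,uv,z):
    K=np.array(f['intrinsics']);uv=np.asarray(uv,float).reshape(-1,1,2)
    p=cv2.undistortPoints(uv,K,np.array([f['k1'],0,0,0.]))[:,0]
    d=np.c_[p,np.ones(len(p))]@f['R'];c=-f['R'].T@f['t']
    return c+d*((z-c[2])/d[:,2])[:,None]
E
python3 - <<'E'
from h import *
f=look(["candlestick","pad","rack"])
look(["candlestick","pad"],"scene")
f=bot.grab_frame("top")
m=bot.trace("rack",f)[0]['region']
v,u=np.nonzero(m);P=ground(f,np.c_[u,v],0.045)[:,:2]
r=cv2.minAreaRect(P.astype(np.float32));print(r, np.round(cv2.boxPoints(r),4).tolist())
im=cv2.cvtColor(f['img'],cv2.COLOR_RGB2BGR);cv2.imwrite('pics/b.png',cv2.resize(im[80:240,190:350],(640,640))[:600])
E
```

```text
clock: 1.3
position: [0.2774, -0.4025, 0.304]
tool_rot: [3.141, -0.0, 0.354]
force: [1.3, -0.2, 0.3]
grip_width: 0.0387
finger_force: 0.0
clock: 1.8
position: [0.338, -0.2203, 0.3041]
tool_rot: [3.141, -0.0, 0.354]
force: [0.1, -1.1, 0.5]
grip_width: 0.0386
finger_force: 0.0
top candlestick [([0.4698, -0.0472, 0.0011], 0.62)]
top pad [([0.6731, 0.0069, 0.0014], 0.66)]
top rack [([0.6771, -0.0652, 0.0019], 0.91)]
scene candlestick [([0.4702, -0.043, 0.0001], 0.76)]
scene pad [([0.6715, 0.0075, -0.0011], 0.81), ([0.5177, 0.3628, 0.0017], 0.18)]
((0.6792767643928528, -0.0664583295583725), (0.2939405143260956, 0.09779984503984451), 88.82640838623047) [[0.6273999810218811, -0.21240000426769257], [0.7251999974250793, -0.21439999341964722], [0.7311999797821045, 0.0794999971985817], [0.633400022983551, 0.08150000125169754]]
```

View pics/b.png

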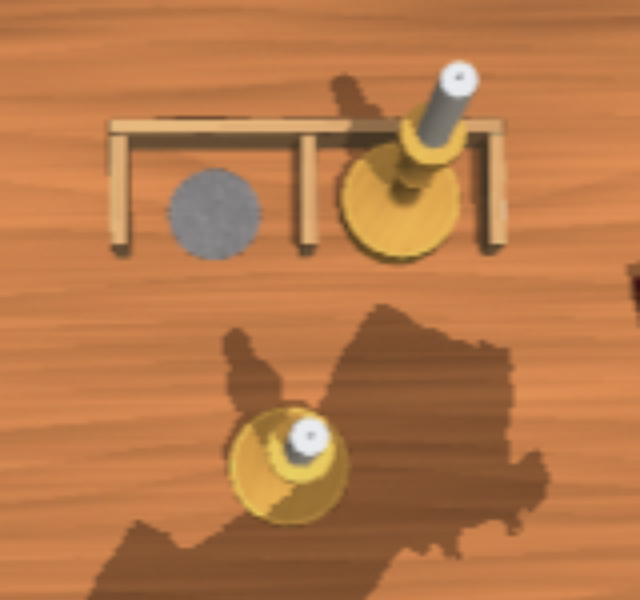

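The crop shows the rack almost square to the world (yaw about -0.02) with the pad clear at px (215,213). The candlestick foot is at px (290,465). Next I move behind it.

```bash
python3 -m jog '[[[16,-24,0,0,0,0,0.45],[16,-24,0,0,0,0,0.45],[16,-24,0,0,0,0,0.45],[16,-24,0,0,0,0,0.45],[16,-22,0,0,0,0,0.45]]]'; python3 -m jog '[[[0,0,0,0,0.07,0,0.45],[0,0,0,0,0.07,0,0.45],[0,0,0,0,0.07,0,0.45],[0,0,0,0,0.07,0,0.45],[0,0,0,0,0.07,0,0.45]]]'; python3 -c "
from h import *
s=bot.observe();print(s['qpos'].round(2))
print(w2t([377-1e3*s['position'][0],-80-1e3*s['position'][1],120-1e3*s['position'][2]]))"
```

```text
clock: 2.75
position: [0.372, -0.0826, 0.3039]
tool_rot: [3.142, -0.0, 0.353]
force: [-0.3, -0.4, 1.0]
grip_width: 0.0385
finger_force: 0.0
clock: 3.25
position: [0.3719, -0.084, 0.304]
tool_rot: [3.14, -0.353, 0.353]
force: [1.0, 0.9, -0.1]
grip_width: 0.0382
finger_force: 0.0
[ 0.54  0.05 -0.36  2.34 -0.35  0.48 -0.75]
[-57.76426485  -2.23817582 174.84555631]
```

```bash
python3 -m jog '[[[-12,0,35,0,0,0,0.45],[-12,0,35,0,0,0,0.45],[-12,0,35,0,0,0,0.45],[-11,-1,35,0,0,0,0.45],[-11,-1,35,0,0,0,0.45]]]'; python3 -c "
from h import *
s=bot.observe();print(s['qpos'].round(2))
print(w2t([377-1e3*s['position'][0],-80-1e3*s['position'][1],84-1e3*s['position'][2]]))"
```

```text
clock: 3.75
position: [0.3871, -0.0827, 0.1868]
tool_rot: [-3.106, -0.349, 0.35]
force: [0.1, -0.5, 0.8]
grip_width: 0.0383
finger_force: 0.0
[ 0.35  0.34 -0.19  2.43 -1.01  0.17 -0.05]
[-43.19870353  -2.60765237  93.84734799]
```

```bash
python3 -m jog '[[[3,-2,0,0,-0.05,0,0.45],[3,-2,0,0,-0.05,0,0.45],[3,-2,0,0,-0.05,0,0.45],[3,0,0,0,-0.02,0,0.45],[0,0,0,0,0,0,0.45]]]'; python3 -c "
from h import *
from scipy.spatial.transform import Rotation as R
s=bot.observe();print(s['qpos'].round(2))
A=R.from_euler('xyz',s['tool_rot']);B=R.from_euler('xyz',[np.pi,-0.18,0.353]);print((A.inv()*B).as_rotvec())
print(w2t([400-1e3*s['position'][0],-71-1e3*s['position'][1],85-1e3*s['position'][2]]))"
```

```text
clock: 4.25
position: [0.3956, -0.0732, 0.1902]
tool_rot: [-3.106, -0.205, 0.358]
force: [-0.4, -0.1, -0.5]
grip_width: 0.0382
finger_force: 0.0
[-0.09  0.35  0.24  2.36 -0.68  0.34 -0.44]
[-0.03646467 -0.02458579  0.00554357]
[-16.61445043   3.18191899 103.9694761 ]
```

```bash
python3 -m jog '[[[-3,1,15,-0.01,0,0,0.45],[-3,1,15,-0.01,0,0,0.45],[-3,1,15,-0.01,0.01,0,0.45],[-3,0,15,0,0,0,0.45],[0,0,0,0,0,0,0.45]]]'; python3 -c "
from h import *
from scipy.spatial.transform import Rotation as R
s=bot.observe();print(s['qpos'].round(2))
A=R.from_euler('xyz',s['tool_rot']);B=R.from_euler('xyz',[np.pi,-0.18,0.353]);print((A.inv()*B).as_rotvec())
print(w2t([400-1e3*s['position'][0],-71-1e3*s['position'][1],85-1e3*s['position'][2]]))"
```

```text
clock: 4.75
position: [0.3952, -0.0751, 0.1342]
tool_rot: [-3.131, -0.213, 0.354]
force: [0.1, -0.4, 0.8]
grip_width: 0.0385
finger_force: 0.0
[ 0.04  0.49  0.09  2.4  -1.14  0.16  0.01]
[-0.01029827 -0.03341108  0.00093014]
[-4.62622349 -1.71452294 49.33049662]
```

```bash
python3 -m jog '[[[5,0,5,0,-0.04,0,0.45],[4,-2,9,-0.01,-0.04,0,0.45],[0,0,12,0,0,0,0.45],[0,0,12,0,0,0,0.45],[0,0,0,0,0,0,0.45]]]'; python3 -c "
from h import *
from scipy.spatial.transform import Rotation as R
s=bot.observe();print(s['qpos'].round(2))
A=R.from_euler('xyz',s['tool_rot']);B=R.from_euler('xyz',[np.pi,-0.13,0.353]);print((A.inv()*B).as_rotvec())
print(w2t([406-1e3*s['position'][0],-69-1e3*s['position'][1],86-1e3*s['position'][2]]))"
```

```text
clock: 5.25
position: [0.4087, -0.0675, 0.0989]
tool_rot: [3.141, -0.134, 0.356]
force: [0.4, 0.9, 0.4]
grip_width: 0.0387
finger_force: 0.0
[-0.1   0.6   0.19  2.35 -1.13  0.18 -0.04]
[-4.75127217e-06 -3.57354804e-03  3.30104586e-03]
[-4.72402277  0.48761634 12.36736936]
```

```bash
python3 -m jog '[[[-2,0,6,0,0,0,0.45],[-2,0,6,0,0,0,0.45],[0,0,0,0,0,0,0.45]]]'
python3 - <<'E'
from h import *
print(bot.observe()['qpos'].round(2))
look(["candlestick"],"top")
f=look(["candlestick"],"scene")
im=cv2.cvtColor(f['img'],cv2.COLOR_RGB2BGR);cv2.imwrite('pics/c.png',cv2.resize(im[90:290,150:350],(600,600)))
E
```

```text
clock: 5.55
position: [0.4078, -0.0691, 0.0889]
tool_rot: [-3.141, -0.132, 0.356]
force: [0.1, 0.0, 1.2]
grip_width: 0.0383
finger_force: 0.0
[-0.08  0.62  0.17  2.35 -1.26  0.16  0.09]
top candlestick [([0.4704, -0.0458, 0.0031], 0.6)]
scene candlestick [([0.4723, -0.0437, -0.0015], 0.63), ([0.6745, 0.0089, 0.0014], 0.53)]
```

View pics/c.png

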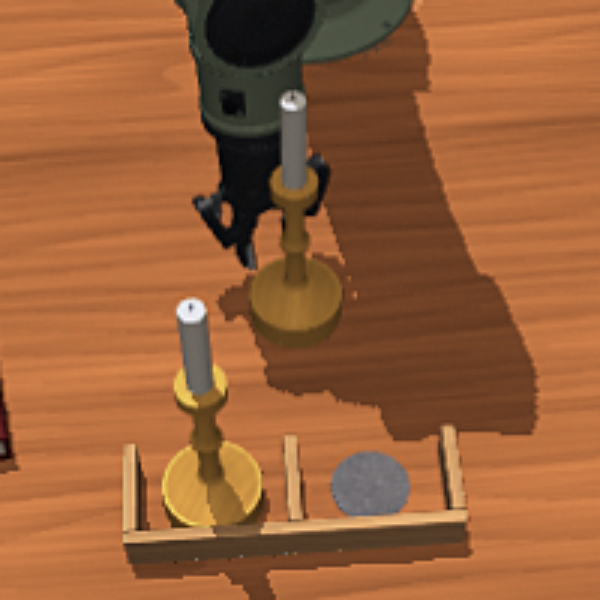

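Fingers are low behind the foot (tip px (248,265), foot px (295,300)) and the body is clear of the stem. Starting the push along heading 0.356.

```bash
python3 -m jog '[[[5,0,0.8,0,0,0,0.45],[5,0,0.8,0,0,0,0.45],[6,0,0.9,0,0,0,0.45],[6,0,0.9,0,0,0,0.45],[6,0,0.9,0,0,0,0.45]]]';python3 -m jog '[[[6,0,0.9,0,0,0,0.45],[6,0,0.9,0,0,0,0.45],[6,0,0.9,0,0,0,0.45],[6,0,0.9,0,0,0,0.45],[0,0,0,0,0,0,0.45]]]'
python3 - <<'E'
from h import *
print(bot.observe()['qpos'].round(2))
look(["candlestick"],"top")
look(["candlestick"],"scene")
E
```

```text
clock: 6.25
position: [0.4343, -0.0585, 0.0879]
tool_rot: [-3.141, -0.131, 0.357]
force: [-7.4, -2.4, 7.1]
grip_width: 0.0386
finger_force: 4.3
clock: 6.75
position: [0.4577, -0.0496, 0.0875]
tool_rot: [-3.141, -0.132, 0.358]
force: [-1.1, -1.2, 1.0]
grip_width: 0.0383
finger_force: 1.1
[-0.25  0.68  0.34  2.25 -1.16  0.28 -0.08]
top candlestick [([0.5166, -0.0315, 0.0016], 0.8)]
scene candlestick [([0.5142, -0.0297, -0.0018], 0.85)]
```

```bash
python3 -m jog '[[[6,0,0.9,0,0,0,0.45],[7,0,0.9,0,0,0,0.45],[7,0,0.9,0,0,0,0.45],[7,0,0.9,0,0,0,0.45],[7,0,0.9,0,0,0,0.45]]]';python3 -m jog '[[[7,0,0.9,0,0,0,0.45],[7,0,0.9,0,0,0,0.45],[7,0,0.9,0,0,0,0.45],[6,0,0.9,0,0,0,0.45],[0,0,0,0,0,0,0.45]]]'
python3 - <<'E'
from h import *
print(bot.observe()['qpos'].round(2))
look(["candlestick"],"top")
look(["candlestick"],"scene")
E
```

```text
clock: 7.45
position: [0.4898, -0.0379, 0.0875]
tool_rot: [-3.141, -0.132, 0.357]
force: [-4.2, -2.1, 1.2]
grip_width: 0.039
finger_force: 1.9
clock: 7.95
position: [0.5158, -0.0281, 0.0875]
tool_rot: [-3.141, -0.133, 0.358]
force: [0.3, 0.5, -0.5]
grip_width: 0.0383
finger_force: 0.0
[-0.38  0.75  0.46  2.12 -1.08  0.4  -0.24]
top candlestick [([0.5734, -0.0083, 0.0027], 0.72)]
scene candlestick [([0.574, -0.0041, -0.0007], 0.97)]
```

```bash
python3 -m jog '[[[4,-2.9,0.5,0,0,0.048,0.45],[4,-2.9,0.5,0,0,0.048,0.45],[4,-2.9,0.5,0,0,0.048,0.45],[4,-2.9,0.5,0,0,0.048,0.45],[4,-2.9,0.5,0,0,0.048,0.45]]]';python3 -m jog '[[[4,0,0.5,0,0,0,0.45],[4,0,0.5,0,0,0,0.45],[0,0,0,0,0,0,0.45]]]'
python3 - <<'E'
from h import *
print(bot.observe()['qpos'].round(2))
look(["candlestick"],"top")
f=look(["candlestick"],"scene")
im=cv2.cvtColor(f['img'],cv2.COLOR_RGB2BGR);cv2.imwrite('pics/d.png',cv2.resize(im[90:290,150:350],(600,600)))
E
```

```text
clock: 8.65
position: [0.5302, -0.0094, 0.0878]
tool_rot: [-3.109, -0.128, 0.112]
force: [-3.2, -0.2, -0.6]
grip_width: 0.0388
finger_force: 1.6
clock: 8.95
position: [0.539, -0.0085, 0.0879]
tool_rot: [-3.109, -0.129, 0.116]
force: [-1.3, 0.6, 0.3]
grip_width: 0.0385
finger_force: 0.7
[-0.47  0.8   0.56  2.06 -1.11  0.48 -0.51]
top candlestick []
scene candlestick [([0.5971, 0.0019, -0.0011], 0.81)]
```

View pics/d.png

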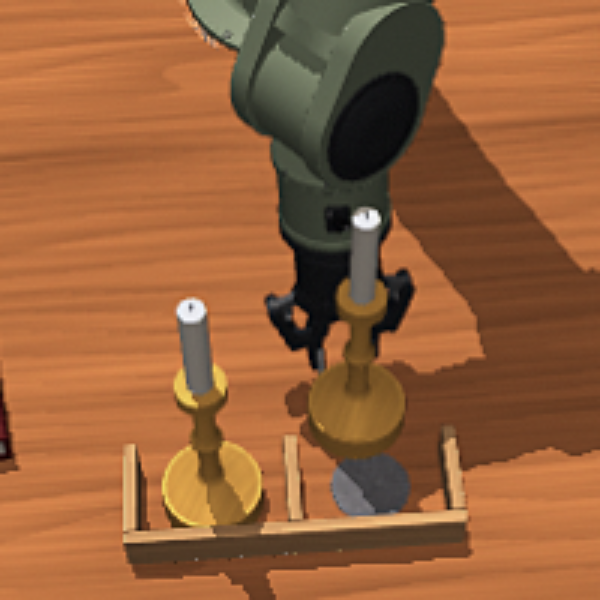

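The foot is upright and entering between the side boards, clear on both sides (foot px (357,405), bay px 295–445). I continue straight.

```bash
python3 -m jog '[[[5,-2,0.7,0,0,0.03,0.45],[6,-2,0.8,0,0,0.03,0.45],[6,0,0.8,0,0,0,0.45],[6,0,0.8,0,0,0,0.45],[6,0,0.8,0,0,0,0.45]]]';python3 -m jog '[[[6,0,0.8,0,0,0,0.45],[6,0,0.8,0,0,0,0.45],[6,0,0.8,0,0,0,0.45],[6,0,0.8,0,0,0,0.45],[0,0,0,0,0,0,0.45]]]'
python3 - <<'E'
from h import *
print(bot.observe()['qpos'].round(2))
look(["candlestick","pad"],"top")
look(["candlestick","parked"],"scene")
E
```

```text
clock: 9.65
position: [0.5676, -0.0023, 0.0878]
tool_rot: [-3.102, -0.126, 0.055]
force: [-4.6, 0.2, 1.8]
grip_width: 0.0382
finger_force: 2.3
clock: 10.15
position: [0.5924, -0.0008, 0.0877]
tool_rot: [-3.102, -0.127, 0.055]
force: [-0.4, 0.3, 0.0]
grip_width: 0.0386
finger_force: 0.3
[-0.51  0.87  0.63  1.93 -1.07  0.58 -0.66]
top candlestick []
top pad []
scene candlestick [([0.654, 0.0049, -0.0008], 0.9)]
scene parked [([0.6745, -0.1381, 0.003], 0.67), ([0.6506, 0.0089, -0.0021], 0.61)]
```

```bash
python3 -m jog '[[[4,0,0.5,0,0,0,0.45],[4,0,0.5,0,0,0,0.45],[4,0,0.5,0,0,0,0.45],[4,0,0.5,0,0,0,0.45],[0,0,0,0,0,0,0.45]]]';python3 -m jog '[[[2,0,0.3,0,0,0,0.45],[2,0,0.3,0,0,0,0.45],[2,0,0.3,0,0,0,0.45]]]'; python3 -m jog '[[[1,0,0.1,0,0,0,0.45],[1,0,0.1,0,0,0,0.45]]]'
```

```text
clock: 10.95
position: [0.6082, 0.0002, 0.0877]
tool_rot: [-3.102, -0.127, 0.055]
force: [-1.2, 0.0, 1.3]
grip_width: 0.0386
finger_force: 0.5
clock: 11.25
position: [0.6137, 0.0006, 0.0876]
tool_rot: [-3.101, -0.126, 0.054]
force: [-4.7, -0.0, 1.5]
grip_width: 0.0387
finger_force: 2.3
clock: 11.45
position: [0.6157, 0.0007, 0.0876]
tool_rot: [-3.102, -0.126, 0.054]
force: [-5.4, 0.2, 2.1]
grip_width: 0.0383
finger_force: 2.1
```

Still sliding friction only, so I creep on until the back board resists.

```bash
for i in 1 2 3 4; do python3 -m jog '[[[1,0,0.1,0,0,0,0.45],[0.5,0,0.1,0,0,0,0.45]]]' | egrep 'pos|force: \['; done
```

```text
position: [0.6172, 0.0007, 0.0876]
force: [-4.3, -0.0, 2.4]
position: [0.6181, 0.0007, 0.0875]
force: [-11.6, -0.8, 5.7]
position: [0.6186, 0.0007, 0.0872]
force: [-19.1, 0.0, 11.1]
position: [0.619, 0.0007, 0.0871]
force: [-29.4, -1.6, 20.6]
```

Force climbs against the board, so the foot is home. I back off along the same line and check.

```bash
python3 -m jog '[[[-3,0,-0.4,0,0,0,0.45],[-8,0,-1,0,0,0,0.45],[-20,0,-3,0,0,0,0.45],[-30,0,-4,0,0,0,0.45],[-30,0,-4,0,0,0,0.45]]]'; python3 -m jog '[[[-30,0,-4,0,0,0,0.45],[-25,0,-10,0,0,0,0.45],[0,0,-20,0,0,0,0.45],[0,0,0,0,0,0,0.45]]]'
python3 - <<'E'
from h import *
g=look(["candlestick","pad"],"top")
f=look(["candlestick","parked"],"scene")
a=cv2.resize(f['img'][130:290,170:330],(400,400));b=cv2.resize(g['img'][90:190,210:310],(400,400))
cv2.imwrite('pics/e.png',cv2.cvtColor(np.hstack([a,b]),cv2.COLOR_RGB2BGR))
E
```

```text
clock: 12.75
position: [0.5292, -0.0046, 0.0886]
tool_rot: [-3.103, -0.127, 0.055]
force: [0.4, -1.2, 0.1]
grip_width: 0.0381
finger_force: 0.0
clock: 13.15
position: [0.4716, -0.0093, 0.117]
tool_rot: [-3.102, -0.129, 0.053]
force: [0.2, -0.2, 0.8]
grip_width: 0.0385
finger_force: 0.0
top candlestick [([0.6768, 0.0086, -0.0], 0.67)]
top pad []
scene candlestick [([0.6795, 0.0097, -0.0016], 0.78)]
scene parked [([0.6741, -0.1335, 0.0021], 0.63), ([0.6785, 0.0084, -0.0004], 0.56)]
```

View pics/e.png

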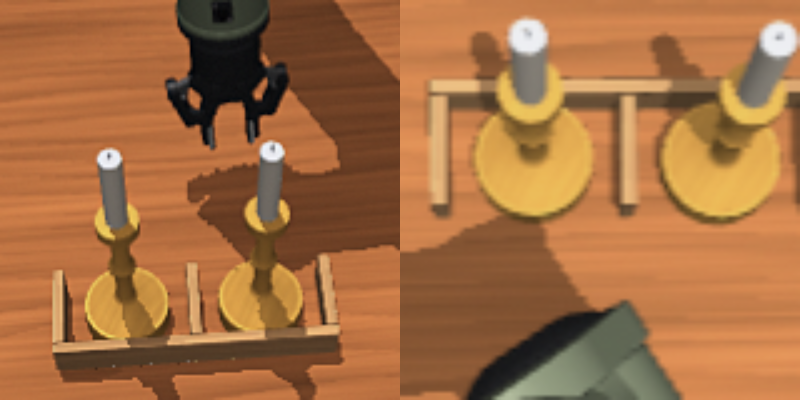

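It stands upright in the bay, centred between the boards (px (533,155) right half), against the back board. The gripper is clear.

```bash
python3 -c "
from workcell import bot
print(bot.job_done())"
```

```text
the job is handed in; nothing more can be done
None
```

The candlestick stands upright in the empty bay with its foot against the back board, nothing else was touched, and the job was handed in at about 13 s with the gripper clear.

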